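Hold a blade holder in the demagnetiser's guard window

TASK

Slide the shutter of the bench demagnetiser fully open, take the narrower of the two steel blade holders out of the wooden rack and pass it upright, nose down, through the slot in the guard plate, without forcing it. Lower it until the dark ring line round it is level with the guard plate's top face and finish while still holding it there in the gripper; it must not be let down onto the floor of the well. Leave the wider holder in its rack and the other things lying about where they are.

Things in the scene. Friction and masses are not known exactly. Their poses are not given: they have to be found in the camera images.
- window (a point): Middle of the slot, at the guard plate's top face (85 mm above the work surface). Slot 16 mm along x, 42 mm along y (2 mm more than the narrow holder each way), mouth chamfered 1.5 mm, through a plate 10 mm thick; below it the well is hollow to a floor 75 mm below this point. Axes are the housing's, z up.
- demagnetiser: Fixed grey housing 100 (x) x 170 (y) x 85 mm high, bright steel guard plate on top, black vents and rocker on its -x side. Origin on the work surface straight below the slot's middle; it reaches 50 mm to -y and 120 mm to +y of it. Two dark rails, 6 x 6 mm, run along y on the plate at x = +-22.5 mm.
- shutter_tab (a point): Middle of the top of the shutter's upright black tab: 10 mm thick (x) x 26 mm (y) x 36 mm high, top 39.5 mm above the guard plate; pinch it from above across its thickness. Axes are the housing's. The shutter is an aluminium plate 36 x 82 x 4 mm over the slot, between the rails; when shut, the tab is 40 mm from the slot's middle towards +y.
- shutter (a joint): Travel of the sliding shutter along the housing's +y, m: 0 shut, 0.060 fully open at its stop; the slot is wholly clear from 0.050. It slides with about 1.5 N friction and stays where it is left; it starts shut or slightly open.
- narrow_holder: The blade holder to use: steel bar 40 mm wide (x) x 14 mm thick (y) x 110 mm tall (z), 0.22 to 0.4 kg, upright in a rack bay. Origin: middle of its nose's underside; the lowest 8 mm taper in 3 mm a side. Dark ring line 3 mm high, its middle 50 mm above the underside. A half turn makes no difference. Grasp across the thickness near the top.
- narrow_holder_line (a point): The centre of the narrow holder at the height of its ring line, 50 mm above the nose's underside and 60 mm below the top.
- wide_holder: The wider blade holder, which does not fit the slot: the same, but 62 mm wide (x) x 14 mm x 110 mm. Stands in the other bay of the rack; stays there.
- rack: Fixed beech block 100 (x) x 160 (y) x 40 mm high, origin under its middle; two bays 65 mm (x) x 17 mm (y), 30 mm deep, centred 47.5 mm either side of the middle along y. The holders stand in them, thickness along the rack's y, 80 mm proud; which is in which bay varies. Behind the work, from x = 0.72 m on, stands a fixed roll cutter with a tall knife lever: carry things round in front of it.
- disc_case: Bystander: round black flat case, 64 mm across, 18 mm high, lying; origin under its middle.
- offcut_roll: Bystander: brown offcut roll, 62 mm across, 32 mm high; origin under its middle.
- masking_tape: Bystander: roll of masking tape, 70 mm across, 24 mm high, lying; origin under its middle.
- spanner: Bystander: ring spanner 28 x 138 x 8 mm, lying; origin under its middle.
Mind the look-alikes: they are no part of the job. Leave any yellow look-alike of the narrow_holder alone.

How it is judged:
By the outcome, as a careful person would: the job done as asked, in the order asked, and still so for the second after the job is handed in, while the arm keeps its last pose, push and grip.
It also fails if it takes over 61 s, if anything falls off the work surface, if the arm or the gripper's body presses on something with over 40 N, if the wrist force passes 120 N, or if a joint passes its speed limit or range.

ROBOT

A 6-joint arm with a two-finger parallel gripper is mounted at the origin on a cart in front of the work surface, level with it; the furniture and walls round the work are solid. World frame = base frame: x ahead of the robot, y to its left, z up, the work surface at z = 0. Lengths are in m, angles in degrees, forces in N, time in s.
With the tool pointing down it reaches from about 0.375 to 0.9 m from the base axis. Payload 3.1 kg.
Tool frame: the origin (TCP) lies midway between the tips of the shut fingers; the grasp point (between the pads) lies 19 mm behind it; z points along the fingers, y is the line along which they close (so a half turn about z gives the same grasp; the last joint's range is limited). The gripper opens to 87 mm and grips with 3 to 60 N. Pads are 19 mm wide; open, the fingers measure 117 mm over their backs; the gripper's body (75 mm by 190 mm) begins 51 mm behind the grasp point.
Start: joints at [-81.561, 30.224, 82.088, -0, 67.689, -10.227], TCP at [0.2, -0.592, 0.223] pointing down, gripper open.
Joint ranges: [-176.69, 176.69], [-43.24, 126.21], [12.49, 139.97], [-82, 262], [0, 151.66], [-163.58, 163.58]. Speed limits (degrees/s): [159.86, 159.86, 180, 180, 180, 180].

INTERFACE

Orientations are given as a 3x3 rotation matrix whose columns are the frame's x, y, z axes.
In Python, from rig import bot, capture gives the robot as it stands.
- The arm moves only by the tool tcp_steps, called as name(argument=value, ...) on one line, values as JSON. Schema: {"type":"object","properties":{"motion":{"type":"array","items":{"type":"number"},"minItems":7,"maxItems":140},"only":{"type":"string"},"quiet":{"type":"boolean"},"lines":{"type":"string"}},"required":["motion"],"additionalProperties":false}. motion is one flat list of numbers that holds 1 to 20 rows one after another, with no inner brackets; each row has 7 numbers: dx, dy, dz in mm, then a rotation vector rx, ry, rz in units of 4 degrees, then the opening from 0.0 (shut) to 1.0 (fully open); each row is the pose to reach, as a shift and turn from the pose commanded when the call began, along the tool's axes at that moment; what a row does not reach only later rows make up. A row lasts 1/10 s, in which the tool goes at most 0.05 m and 8.59 degrees, less where a joint would pass 70% of its speed; a pose out of reach is approached as far as the arm can. The fingers move at their own pace and stop on an object; the grip force is fixed at half the most. Time passes only in rows, so rows that do not move let the fingers close. The tool returns the time, the measured TCP pose, the force, the opening and the grip force at its end. only (a regular expression) keeps the lines of the reply that match it, lines (a string "A,B") keeps lines A to B, and quiet returns only ok. Input that does not fit is refused with a message, and nothing moves.
- bot.read_state(): the state, without advancing time (a new reading comes with each control period).
- capture(name): name is "scene" or "top"; returns a dict with "color" (400x640x3 uint8, red, green, blue), "K" (3x3 intrinsics, pixels), "D" ([k1, k2, p1, p2, k3] as OpenCV has them; the pictures are not rectified), "view" (4x4, takes a point from world to camera coordinates). Camera axes: x right, y up, looking along -z (the intrinsics and any distortion apply to the point x, -y, -z); pixel columns grow to the right and rows downward; lengths in m; the calibration is good to about 2 mm. A picture is of the moment at which its call begins. There is no depth.
- bot.hand_in(): hands the job in; it is judged then, once.
The state is a dict: "time_s": time; "joint_positions": joint angles; "qvel": joint speeds; "tau": joint torques, N m; "position": TCP position; "tcp_rot": TCP orientation; "force": force on the tool from outside, world axes, zero at the start; "moment": the same for the moment, N m; "opening": opening from 0.0 (shut) to 1.0 (fully open); "grasp_force": force on a finger pad.
Only numpy, scipy, OpenCV 4.12 (cv2) and the standard library are available. Lean on these libraries where they do the work, as an engineer would, in place of code of your own. Each camera call takes 0.05 s, during which the arm holds its last target. There are 200 camera calls.

## Working session

There is one attempt and no reset: what is moved stays moved. The work goes in short steps, Python scripts to look and compute and a tool call to move; the robot and the scene stay as the last step left them, time stands still between calls to the robot, and variables do not carry over. Pictures are saved under pics/ and viewed, at most 10 in all, crops included, and the job is handed in when it is done.

```bash
ls; mkdir -p pics; python3 - <<'E'
from rig import bot, capture
import cv2,numpy as np
for n in("scene","top"):
    c=capture(n); cv2.imwrite(f"pics/{n}0.png",c["color"][:,:,::-1]); np.savez(f"pics/{n}0.npz",**c)
    print(n,c["K"],c["D"],c["view"])
s=bot.read_state(); print(s)
E
```

```text
pics
scene [[363.44018848   0.         328.57048122]
 [  0.         363.44018848 195.6546233 ]
 [  0.           0.           1.        ]] [0.00471446 0.         0.         0.         0.        ] [[-0.74212885 -0.66979208 -0.02496682  0.41217052]
 [ 0.32151281 -0.38842585  0.863571   -0.25011301]
 [-0.58811077  0.6328538   0.50360876 -0.96305307]
 [ 0.          0.          0.          1.        ]]
top [[439.05712018   0.         327.47935119]
 [  0.         439.05712018 199.29725118]
 [  0.           0.           1.        ]] [-0.0338758  0.         0.         0.         0.       ] [[-0.01614776 -0.99971025  0.01785119  0.03604353]
 [ 0.98974237 -0.01344706  0.14222947 -0.50430376]
 [-0.14194822  0.01996476  0.98967273 -1.18870336]
 [ 0.          0.          0.          1.        ]]
{'time_s': 0.1, 'joint_positions': array([-8.15596599e+01,  3.02728578e+01,  8.21497997e+01,  1.25351366e-04,
        6.76892210e+01, -1.02272653e+01]), 'qvel': array([ 0.13493242, -0.14121338, -0.04532459,  0.06719076, -0.06324746,
       -0.05064358]), 'tau': array([ 5.24294660e-05, -4.40985525e+01, -1.77150464e+01,  6.35485305e-02,
        5.34067419e-02, -4.85454143e-05]), 'position': array([ 0.19997812, -0.59144212,  0.22167368]), 'tcp_rot': array([[ 9.47391715e-01,  3.20076332e-01, -2.84606396e-04],
       [ 3.20076268e-01, -9.47389809e-01,  1.93179489e-03],
       [ 3.48688623e-04, -1.92126223e-03, -9.99998094e-01]]), 'force': array([-0.14027527, -0.30458079, -0.58763824]), 'moment': array([ 0.07869537, -0.00557105, -0.03503723]), 'grasp_force': 0.0, 'opening': 0.9997492986182114}
```

View pics/scene0.png

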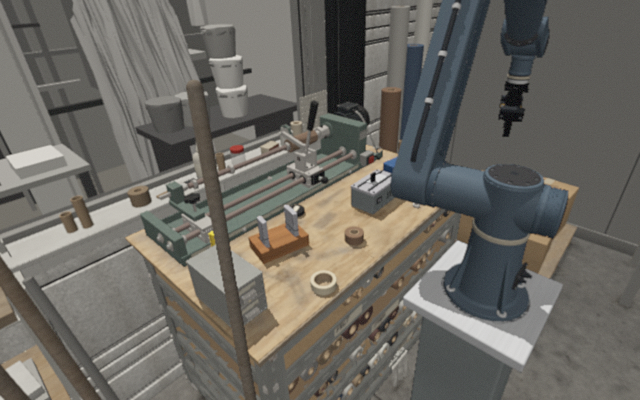

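View pics/top0.png

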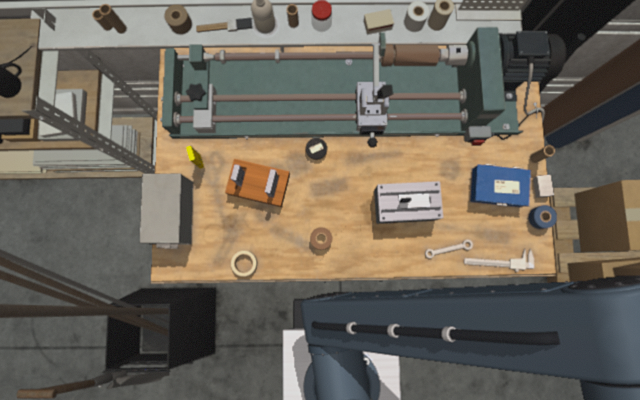

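The top view shows the rack at about (258,183) with both holders, the demagnetiser at (408,202) and the yellow look-alike at (194,156). The scene view shows the rack at (278,240) and the demagnetiser at (372,190). I'll enlarge both.

```bash
cat > h.py <<'E'
import numpy as np, cv2
def cam(c):
    V=np.array(c["view"]);R=V[:3,:3];return np.array(c["K"]),np.array(c["D"]),R,V[:3,3]
def ray(c,px):
    K,D,R,t=cam(c);u=cv2.undistortPoints(np.array(px,float).reshape(-1,1,2),K,D).reshape(-1,2)
    d=np.c_[u[:,0],-u[:,1],-np.ones(len(u))]@R
    return -R.T@t,d
def onz(c,px,z):
    o,d=ray(c,px);return o+d*((z-o[2])/d[:,2])[:,None]
def proj(c,P):
    K,D,R,t=cam(c);p=np.atleast_2d(P)@R.T+t;q=p*[1,-1,-1]
    return cv2.projectPoints(q,np.zeros(3),np.zeros(3),K,D)[0].reshape(-1,2)
def crop(c,x0,y0,w,h,s,f):
    cv2.imwrite(f,cv2.resize(c["color"][y0:y0+h,x0:x0+w,::-1],None,fx=s,fy=s,interpolation=cv2.INTER_CUBIC))
E
python3 - <<'E'
import numpy as np,cv2
from h import *
t=dict(np.load("pics/top0.npz"));s=dict(np.load("pics/scene0.npz"))
a=cv2.resize(t["color"][150:230,220:300],None,fx=5,fy=5,interpolation=cv2.INTER_CUBIC)
b=cv2.resize(t["color"][165:245,368:448],None,fx=5,fy=5,interpolation=cv2.INTER_CUBIC)
cv2.imwrite("pics/topcrop.png",np.hstack([a,b])[:,:,::-1])
a=cv2.resize(s["color"][195:275,240:320],None,fx=5,fy=5,interpolation=cv2.INTER_CUBIC)
b=cv2.resize(s["color"][150:230,335:415],None,fx=5,fy=5,interpolation=cv2.INTER_CUBIC)
cv2.imwrite("pics/scenecrop.png",np.hstack([a,b])[:,:,::-1])
E
```

```text
(no output)
```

View pics/topcrop.png

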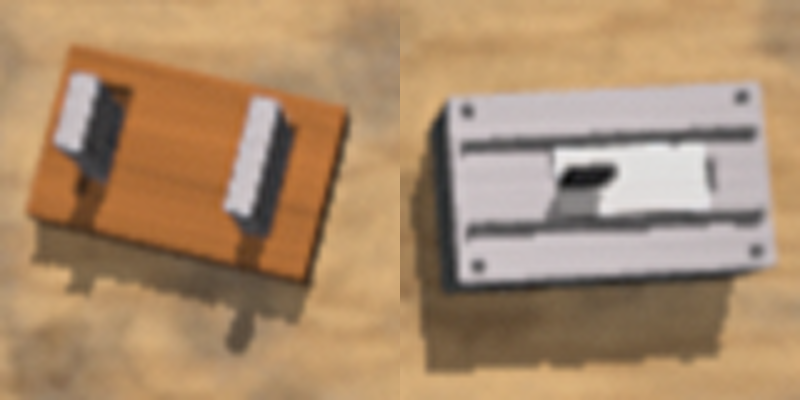

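View pics/scenecrop.png

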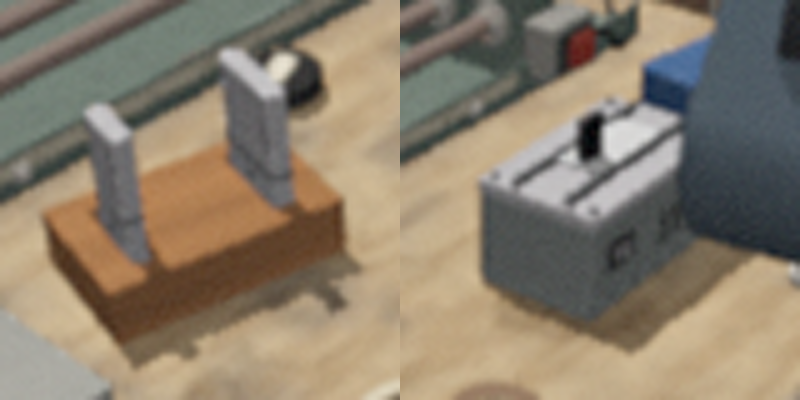

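Pixel positions in the full images:
- **Holders:** the narrow one is in the image-left (+y) bay, with its top at about (235,172) in the top view. The wide one is at (271,181).
- **Housing:** the plate corners are at about (457,185), (520,182), (523,218) and (460,222), each minus 368/400-crop offset. The tab is at about (403,200), and the shutter looks nearly shut.

Next I'll measure these.

```bash
cat >> h.py <<'E'
def lsat(c,x0,y0,w,h,vmin=130,smax=60,s=8):
    """low-saturation bright blobs in a window, upsampled; contours in full-image pixels"""
    im=cv2.resize(c["color"][y0:y0+h,x0:x0+w],None,fx=s,fy=s,interpolation=cv2.INTER_CUBIC)
    hsv=cv2.cvtColor(im,cv2.COLOR_RGB2HSV)
    m=((hsv[...,2]>vmin)&(hsv[...,1]<smax)).astype(np.uint8)
    cs=cv2.findContours(m,cv2.RETR_EXTERNAL,cv2.CHAIN_APPROX_NONE)[0]
    return [((k.reshape(-1,2)+.5)/s-.5+[x0,y0]) for k in sorted(cs,key=cv2.contourArea)[::-1]]
def rect(P):
    (cx,cy),(w,h),a=cv2.minAreaRect((np.asarray(P)[:,:2]*1000).astype(np.float32))
    if w<h: w,h,a=h,w,a-90
    return np.round([cx,cy,w,h,(a+90)%180-90],1)   # mm, long side, short, angle of long side
E
python3 - <<'E'
from h import *
t=dict(np.load("pics/top0.npz"))
for k in lsat(t,220,150,80,80)[:2]: print("holder",rect(onz(t,k,.12)))
for v in (110,130): 
  for k in lsat(t,368,165,80,80,v)[:1]: print("plate",rect(onz(t,k,.085)))
for k in lsat(t,368,165,80,80,215)[:1]: print("shutter",rect(onz(t,k,.089)))
im=t["color"][150:230,220:300]; hsv=cv2.cvtColor(cv2.resize(im,None,fx=8,fy=8,interpolation=2),cv2.COLOR_RGB2HSV)
m=((hsv[...,1]>175)&(hsv[...,2]>90)).astype(np.uint8)
k=max(cv2.findContours(m,0,1)[0],key=cv2.contourArea).reshape(-1,2);k=(k+.5)/8-.5+[220,150]
print("rack",rect(onz(t,k,.04)))
print("tab", onz(t,[[(187+.5)/5-.5+368,(177+.5)/5-.5+165]],.1245))
E
```

```text
holder [543.5 179.5  63.2  15.6 -15.1]
holder [568.1 271.1  41.2  15.  -14.2]
plate [ 489.9 -190.9  172.9  103.1  -88. ]
plate [ 490.2 -191.1  172.5  102.6  -88. ]
shutter [ 491.2 -202.3   80.4   33.6  -87.8]
rack [559.9 202.2  76.6  12.4  -8.3]
tab [[ 0.48747607 -0.17081209  0.1245    ]]
```

```bash
cat >> h.py <<'E'
def go(x,y,z,a):
    """mm, yaw deg of tool x, tool straight down: print shift/turn in present tool axes"""
    from rig import bot
    from scipy.spatial.transform import Rotation as Ro
    s=bot.read_state();R=np.array(s["tcp_rot"]);c,n=np.cos(np.radians(a)),np.sin(np.radians(a))
    G=np.array([[c,n,0],[n,-c,0],[0,0,-1.]])
    d=R.T@(np.array([x,y,z])/1000-s["position"]);r=Ro.from_matrix(R.T@G).as_rotvec(degrees=True)
    print("t",s["time_s"],"pos",np.round(np.array(s["position"])*1000,1),"yaw",np.round(np.degrees(np.arctan2(R[1,0],R[0,0])),2),
      "F",np.round(s["force"],1),"M",np.round(s["moment"],2),"op",round(s["opening"],3),"g",round(s["grasp_force"],1))
    print("row",np.round(d,4),np.round(r,2))
E
python3 -c "
from h import *
go(489.5,-174.3,170,92)"
```

```text
t 0.1 pos [ 200.  -591.4  221.7] yaw 18.67 F [-0.1 -0.3 -0.6] M [ 0.08 -0.01 -0.04] op 1.0 g 0.0
row [ 0.4078 -0.3024  0.0524] [ -0.08  -0.09 -73.33]
```

The manual's scale: shifts go in mm and turns go in units of 4 degrees. Converting my numbers, 0.4078 m is 407.8, -0.3024 m is -302.4, -73.33 degrees is -18.3325.

tcp_steps(motion=[100, -80, 0, 0, 0, -5, 1, 200, -150, 10, 0, 0, -10, 1, 300, -220, 20, 0, 0, -15, 1, 407.8, -302.4, 52.4, -0.02, -0.0225, -18.3325, 0.5, 407.8, -302.4, 52.4, -0.02, -0.0225, -18.3325, 0.5, 407.8, -302.4, 52.4, -0.02, -0.0225, -18.3325, 0.5, 407.8, -302.4, 52.4, -0.02, -0.0225, -18.3325, 0.5, 407.8, -302.4, 52.4, -0.02, -0.0225, -18.3325, 0.5, 407.8, -302.4, 52.4, -0.02, -0.0225, -18.3325, 0.5, 407.8, -302.4, 52.4, -0.02, -0.0225, -18.3325, 0.5, 407.8, -302.4, 52.4, -0.02, -0.0225, -18.3325, 0.5, 407.8, -302.4, 52.4, -0.02, -0.0225, -18.3325, 0.5, 407.8, -302.4, 52.4, -0.02, -0.0225, -18.3325, 0.5, 407.8, -302.4, 52.4, -0.02, -0.0225, -18.3325, 0.5, 407.8, -302.4, 52.4, -0.02, -0.0225, -18.3325, 0.5])

```text
time_s: 1.6
position: [0.489, -0.1766, 0.1703]
tcp_rot: [[-0.032, 0.999, 0.0], [0.999, 0.032, -0.002], [-0.002, 0.0, -1.0]]
force: [-0.5, -0.1, 0.3]
opening: 0.5
grasp_force: 0.0
```

```bash
python3 -c "
from h import *
go(489.5,-174.3,99,92)"
```

```text
t 1.6 pos [ 489.  -176.6  170.3] yaw 91.85 F [-0.5 -0.1  0.3] M [ 0.07 -0.08  0.04] op 0.5 g 0.0
row [0.0025 0.0005 0.0713] [ 0.01  0.13 -0.15]
```

Scaled: 0.071 m is 71, 0.065 m is 65, -0.15 degrees is -0.0375.

tcp_steps(motion=[1, 0, 20, 0, 0, -0.0375, 0.5, 1, 0, 45, 0, 0, -0.0375, 0.5, 1, 0, 65, 0, 0, -0.0375, 0.5, 1, 0, 71, 0, 0, -0.0375, 0.5, 1, 0, 71, 0, 0, -0.0375, 0.5])

```text
time_s: 2.1
position: [0.4889, -0.1748, 0.0986]
tcp_rot: [[-0.036, 0.999, -0.001], [0.999, 0.036, -0.001], [-0.001, -0.001, -1.0]]
force: [0.3, 0.1, -0.2]
opening: 0.502
grasp_force: 0.0
```

```bash
python3 - <<'E'
from h import *
go(489.5,-174.3,99,92)
from rig import capture
c=capture("scene"); crop(c,325,130,110,90,6,"pics/grip.png")
E
```

```text
t 2.1 pos [ 488.9 -174.8   98.6] yaw 92.06 F [ 0.3  0.1 -0.2] M [-0.01 -0.16  0.01] op 0.502 g 0.0
row [ 0.0005  0.0007 -0.0004] [-0.08  0.05  0.06]
```

View pics/grip.png

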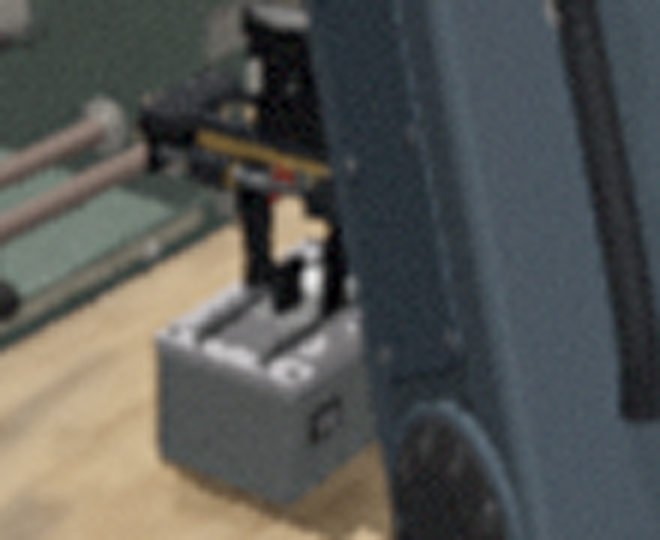

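The tab, at crop (287,285), lies between the two fingers at (258,250) and (335,265). I'll close the gripper.

Scaled: 0.0005 m is 0.5.

tcp_steps(motion=[0, 0.5, 0, 0, 0, 0, 0.1, 0, 0.5, 0, 0, 0, 0, 0, 0, 0.5, 0, 0, 0, 0, 0, 0, 0.5, 0, 0, 0, 0, 0, 0, 0.5, 0, 0, 0, 0, 0])

```text
time_s: 2.65
position: [0.4916, -0.1744, 0.0996]
tcp_rot: [[-0.037, 0.999, 0.004], [0.999, 0.037, -0.003], [-0.003, 0.004, -1.0]]
force: [7.8, 0.9, -4.7]
opening: 0.133
grasp_force: 4.0
```

```bash
python3 -c "
from h import *
go(489.5-1.7,-174.3+48,99,92)"
```

```text
t 2.65 pos [ 491.6 -174.4   99.6] yaw 92.11 F [ 7.8  0.9 -4.7] M [ 0.32 -1.38  0.05] op 0.133 g 4.0
row [ 0.0482 -0.002   0.0004] [0.22 0.18 0.11]
```

Scaled: 0.0025 m is 2.5.

tcp_steps(motion=[0, 2.5, 0, 0, 0, 0, 0, 0, 2.5, 0, 0, 0, 0, 0, 0, 2.5, 0, 0, 0, 0, 0, 0, 2.5, 0, 0, 0, 0, 0])

```text
time_s: 3.05
position: [0.4925, -0.1743, 0.0995]
tcp_rot: [[-0.038, 0.999, 0.0], [0.999, 0.038, -0.002], [-0.002, 0.0, -1.0]]
force: [-1.7, -0.5, 5.5]
opening: 0.11
grasp_force: 30.0
```

```bash
python3 -c "
from h import *
go(489.5-1.7,-174.3+48,99,92)"
```

```text
t 3.05 pos [ 492.5 -174.3   99.5] yaw 92.16 F [-1.7 -0.5  5.5] M [-0.29  0.27 -0.1 ] op 0.11 g 30.0
row [ 0.0482 -0.0029  0.0004] [0.01 0.14 0.16]
```

Scaled: 0.045 m is 45, 0.042 m is 42.

tcp_steps(motion=[6, 0, 0, 0, 0, 0, 0, 14, 0, 0, 0, 0, 0, 0, 22, 0, 0, 0, 0, 0, 0, 30, 0, 0, 0, 0, 0, 0, 37, 0, 0, 0, 0, 0, 0, 42, 0, 0, 0, 0, 0, 0, 45, 0, 0, 0, 0, 0, 0, 45, 0, 0, 0, 0, 0, 0])

```text
time_s: 3.85
position: [0.4908, -0.1285, 0.0994]
tcp_rot: [[-0.038, 0.999, 0.0], [0.999, 0.038, -0.002], [-0.002, 0.0, -1.0]]
force: [-1.4, 0.5, 6.2]
opening: 0.111
grasp_force: 30.0
```

```bash
python3 -c "
from h import *
go(489.5-1.7,-174.3+48,99,92)"
```

```text
t 3.85 pos [ 490.8 -128.5   99.4] yaw 92.16 F [-1.4  0.5  6.2] M [-0.    0.19 -0.09] op 0.111 g 30.0
row [ 0.0023 -0.0029  0.0004] [0.01 0.09 0.16]
```

tcp_steps(motion=[2, 0, 0, 0, 0, 0, 0, 4, 0, 0, 0, 0, 0, 0, 4, 0, 0, 0, 0, 0, 0])

```text
time_s: 4.15
position: [0.4907, -0.1264, 0.0994]
tcp_rot: [[-0.039, 0.999, 0.0], [0.999, 0.039, -0.005], [-0.005, 0.0, -1.0]]
force: [-3.6, -6.2, 5.4]
opening: 0.116
grasp_force: 30.0
```

```bash
python3 -c "
from h import *
go(489.5-1.7,-174.3+48,99,92)"
```

```text
t 4.15 pos [ 490.7 -126.4   99.4] yaw 92.22 F [-3.6 -6.2  5.4] M [-1.02  0.47 -0.11] op 0.116 g 30.0
row [ 0.0002 -0.0029  0.0004] [0.01 0.26 0.22]
```

Scaled: -0.085 m is -85, -0.06 m is -60.

tcp_steps(motion=[1, 0, 0, 0, 0, 0, 0.3, 1, 0, 0, 0, 0, 0, 0.5, 1, 0, 0, 0, 0, 0, 0.5, 1, 0, -20, 0, 0, 0, 0.5, 1, 0, -60, 0, 0, 0, 0.5, 1, 0, -85, 0, 0, 0, 0.5, 1, 0, -85, 0, 0, 0, 0.5])

```text
time_s: 4.85
position: [0.4931, -0.1247, 0.1872]
tcp_rot: [[-0.038, 0.999, 0.007], [0.999, 0.038, -0.005], [-0.005, 0.007, -1.0]]
force: [-0.1, -0.3, 0.4]
opening: 0.497
grasp_force: 0.0
```

```bash
python3 -c "
from h import *
go(569,271,180,165)"
```

```text
t 4.85 pos [ 493.1 -124.7  187.2] yaw 92.16 F [-0.1 -0.3  0.4] M [-0.05 -0.09 -0.02] op 0.497 g 0.0
row [0.3926 0.0908 0.0057] [  0.16   0.52 -72.83]
```

tcp_steps(motion=[40, 10, 0, 0, 0, -2, 0.5, 85, 20, 0, 0, 0, -4, 0.5, 130, 30, 0, 0, 0, -6, 0.6, 175, 40, 0, 0, 0, -8, 0.6, 220, 50, 0, 0, 0, -10, 0.6, 265, 60, 2, 0, 0, -12, 0.6, 310, 70, 3, 0, 0, -14, 0.6, 350, 80, 4, 0, 0, -16, 0.6, 380, 88, 5, 0, 0.125, -17.5, 0.6, 392.6, 90.8, 5.7, 0.04, 0.13, -18.2075, 0.6, 392.6, 90.8, 5.7, 0.04, 0.13, -18.2075, 0.6, 392.6, 90.8, 5.7, 0.04, 0.13, -18.2075, 0.6])

```text
time_s: 6.05
position: [0.5659, 0.2706, 0.1767]
tcp_rot: [[-0.965, 0.261, -0.009], [0.261, 0.965, 0.002], [0.009, -0.001, -1.0]]
force: [0.6, -0.9, -0.2]
opening: 0.598
grasp_force: 0.0
```

```bash
python3 - <<'E'
from h import *
go(569,271,83,165)
from rig import capture
t=capture("top");s=capture("scene")
np.savez("pics/top1.npz",**t)
a=cv2.resize(t["color"][165:245,368:448],None,fx=5,fy=5,interpolation=2);b=cv2.resize(s["color"][175:255,250:330],None,fx=5,fy=5,interpolation=2)
cv2.imwrite("pics/v1.png",np.hstack([a,b])[:,:,::-1])
E
```

```text
t 6.05 pos [565.9 270.6 176.7] yaw 164.89 F [ 0.6 -0.9 -0.2] M [ 0.06 -0.16 -0.01] op 0.598 g 0.0
row [-0.0038  0.0013  0.0936] [-0.05 -0.54 -0.11]
```

View pics/v1.png

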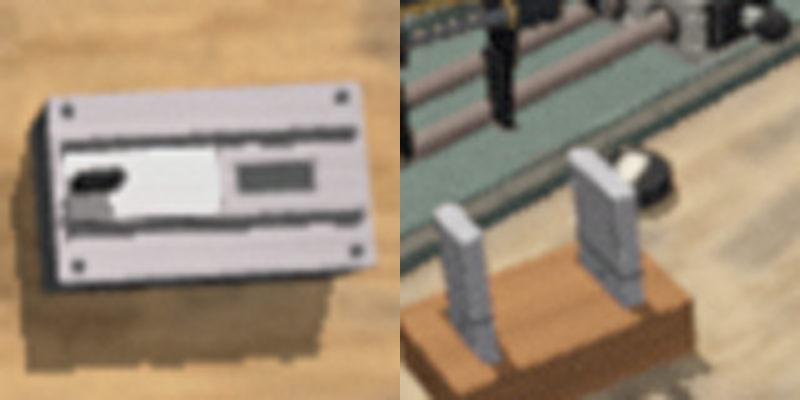

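Shutter fully open: its plate starts at crop x=62 (was 153), and the slot is clear at crop (276,177). The fingers straddle the narrow holder at crop (460,210). I'll descend.

Scaled: -0.002 m is -2, 0.0936 m is 93.6, -0.4 degrees is -0.1.

tcp_steps(motion=[-2, 1, 10, -0.0125, -0.075, -0.0275, 0.6, -3, 1, 30, -0.0125, -0.1, -0.0275, 0.6, -3, 1, 55, -0.0125, -0.1, -0.0275, 0.6, -3, 1, 80, -0.0125, -0.1, -0.0275, 0.6, -3, 1, 92, -0.0125, -0.1, -0.0275, 0.6, -3, 1, 93.6, -0.0125, -0.1, -0.0275, 0.6, -3, 1, 93.6, -0.0125, -0.1, -0.0275, 0.6])

```text
time_s: 6.85
position: [0.5696, 0.2719, 0.0841]
tcp_rot: [[-0.966, 0.258, 0.0], [0.258, 0.966, 0.002], [0.0, 0.002, -1.0]]
force: [-0.1, 0.5, 0.1]
opening: 0.598
grasp_force: 0.0
```

```bash
python3 - <<'E'
from h import *
go(569,271,83,165)
t=dict(np.load("pics/top1.npz"))
s=8;im=cv2.resize(t["color"][190:210,408:440],None,fx=s,fy=s,interpolation=2)
g=cv2.cvtColor(im,6);m=(g<150).astype(np.uint8)
k=max(cv2.findContours(m,0,1)[0],key=cv2.contourArea).reshape(-1,2);k=(k+.5)/s-.5+[408,190]
for z in(.085,.08):print("slot",rect(onz(t,k,z)))
k=lsat(t,368,165,80,80,120)[0];print("plate",rect(onz(t,k,.085)))
E
```

```text
t 6.85 pos [569.6 271.9  84.1] yaw 165.05 F [-0.1  0.5  0.1] M [ 0.11 -0.12  0.03] op 0.598 g 0.0
row [ 0.0003 -0.001   0.0011] [ 0.12 -0.02  0.05]
slot [ 514.  -229.7   87.2   11.1  -87. ]
slot [ 514.8 -231.    87.6   11.1  -87. ]
plate [ 490.1 -190.9  172.9  102.9  -88. ]
```

tcp_steps(motion=[0, 0, 1, 0, 0, 0, 0.3, 0, 0, 1, 0, 0, 0, 0.17, 0, 0, 1, 0, 0, 0, 0.1, 0, 0, 1, 0, 0, 0, 0, 0, 0, 1, 0, 0, 0, 0, 0, 0, 1, 0, 0, 0, 0])

```text
time_s: 7.45
position: [0.5694, 0.2724, 0.0832]
tcp_rot: [[-0.966, 0.257, 0.0], [0.257, 0.966, 0.002], [0.0, 0.002, -1.0]]
force: [0.6, 1.5, -0.2]
opening: 0.16
grasp_force: 29.9
```

```bash
python3 - <<'E'
from h import *
go(569,271,250,165)
t=dict(np.load("pics/top1.npz"))
s=8;im=cv2.resize(t["color"][190:210,408:440],None,fx=s,fy=s,interpolation=2)
g=cv2.cvtColor(im,6);
for th in(120,135,150):
  m=(g<th).astype(np.uint8);n,l,st,ce=cv2.connectedComponentsWithStats(m);i=l[int((200.4-190)*s),int((423-408)*s)]
  k=np.argwhere(l==i)[:,::-1];k=(k+.5)/s-.5+[408,190];print("slot",rect(onz(t,k,.085)),onz(t,k,.085).mean(0))
E
```

```text
t 7.45 pos [569.4 272.4  83.2] yaw 165.08 F [ 0.6  1.5 -0.2] M [ 0.26 -0.15 -0.02] op 0.16 g 29.9
row [ 0.     -0.001  -0.1668] [ 0.14 -0.02  0.08]
slot [ 492.6 -226.5   40.3   14.7  -87.9] [ 0.49256828 -0.22653462  0.085     ]
slot [ 492.6 -226.4   41.7   16.2  -88.7] [ 0.49250499 -0.2265678   0.085     ]
slot [ 492.6 -226.5   43.5   17.7  -88.6] [ 0.49250852 -0.22669215  0.085     ]
```

Scaled: -0.15 m is -150, -0.145 m is -145.

tcp_steps(motion=[0, 0, -5, 0, 0, 0, 0, 0, 0, -15, 0, 0, 0, 0, 0, 0, -30, 0, 0, 0, 0, 0, 0, -50, 0, 0, 0, 0, 0, 0, -75, 0, 0, 0, 0, 0, 0, -100, 0, 0, 0, 0, 0, 0, -125, 0, 0, 0, 0, 0, 0, -145, 0, 0, 0, 0, 0, 0, -150, 0, 0, 0, 0, 0, 0, -150, 0, 0, 0, 0, 0, 0, -150, 0, 0, 0, 0])

```text
time_s: 8.55
position: [0.5683, 0.2716, 0.2322]
tcp_rot: [[-0.966, 0.257, -0.002], [0.257, 0.966, 0.002], [0.002, 0.001, -1.0]]
force: [0.4, -0.7, -3.5]
opening: 0.158
grasp_force: 29.9
```

```bash
python3 - <<'E'
from h import *
go(494,-225.5,230,92.0)
E
```

```text
t 8.55 pos [568.3 271.6 232.2] yaw 165.08 F [ 0.4 -0.7 -3.5] M [ 0.1  -0.13  0.  ] op 0.158 g 29.9
row [-0.0561 -0.4995  0.0016] [-4.000e-02 -1.500e-01  7.308e+01]
```

tcp_steps(motion=[-1, -10, 0, 0, 0, 0.375, 0, -3, -30, 0, 0, 0, 1.125, 0, -7, -60, 0, 0, 0, 2.25, 0, -10, -95, 0, 0, 0, 3.5, 0, -15, -130, 0, 0, 0, 4.75, 0, -19, -165, 0, 0, 0, 6, 0, -22, -200, 0, 0, 0, 7.25, 0, -26, -235, 0, 0, 0, 8.5, 0, -30, -270, 0, 0, 0, 9.875, 0, -34, -305, 0, 0, 0, 11.125, 0, -38, -340, 0, 0, 0, 12.5, 0, -42, -375, 0, 0, 0, 13.75, 0, -46, -410, 0, 0, 0, 15, 0, -50, -445, 0, 0, 0, 16.25, 0, -53, -475, 1, 0, 0, 17.375, 0, -55, -492, 1.6, 0, 0, 18, 0, -56.1, -499.5, 1.6, 0, -0.025, 18.27, 0, -56.1, -499.5, 1.6, 0, -0.025, 18.27, 0, -56.1, -499.5, 1.6, 0, -0.025, 18.27, 0, -56.1, -499.5, 1.6, 0, -0.025, 18.27, 0])

```text
time_s: 10.55
position: [0.4949, -0.2237, 0.2303]
tcp_rot: [[-0.037, 0.999, 0.0], [0.999, 0.037, 0.002], [0.002, 0.001, -1.0]]
force: [-0.3, -0.2, -3.2]
opening: 0.158
grasp_force: 29.9
```

```bash
python3 - <<'E'
from h import *
go(494,-225.5,175,92.0)
E
```

```text
t 10.55 pos [ 494.9 -223.7  230.3] yaw 92.12 F [-0.3 -0.2 -3.2] M [-0.03 -0.13 -0.  ] op 0.158 g 29.9
row [-0.0019 -0.001   0.0553] [ 0.03 -0.1   0.12]
```

tcp_steps(motion=[-1, -0.5, 10, 0, 0, 0.025, 0, -1.7, -1, 30, 0, -0.025, 0.03, 0, -1.7, -1, 45, 0, -0.025, 0.03, 0, -1.7, -1, 53, 0, -0.025, 0.03, 0, -1.7, -1, 55.3, 0, -0.025, 0.03, 0, -1.7, -1, 55.3, 0, -0.025, 0.03, 0, -1.7, -1, 55.3, 0, -0.025, 0.03, 0])

```text
time_s: 11.25
position: [0.4946, -0.2271, 0.1756]
tcp_rot: [[-0.033, 0.999, 0.002], [0.999, 0.033, -0.002], [-0.002, 0.002, -1.0]]
force: [0.4, 0.4, -3.6]
opening: 0.154
grasp_force: 29.9
```

```bash
python3 - <<'E'
from h import *
go(494,-225.5,175,92.0)
from rig import capture
t=capture("top");s=capture("scene");np.savez("pics/s2.npz",**s)
a=cv2.resize(t["color"][165:245,368:448],None,fx=5,fy=5,interpolation=2);b=cv2.resize(s["color"][140:220,335:415],None,fx=5,fy=5,interpolation=2)
cv2.imwrite("pics/v2.png",np.hstack([a,b])[:,:,::-1])
E
```

```text
t 11.25 pos [ 494.6 -227.1  175.6] yaw 91.9 F [ 0.4  0.4 -3.6] M [-0.02 -0.13 -0.  ] op 0.154 g 29.9
row [ 0.0016 -0.0005  0.0006] [ 0.12  0.1  -0.1 ]
```

View pics/v2.png

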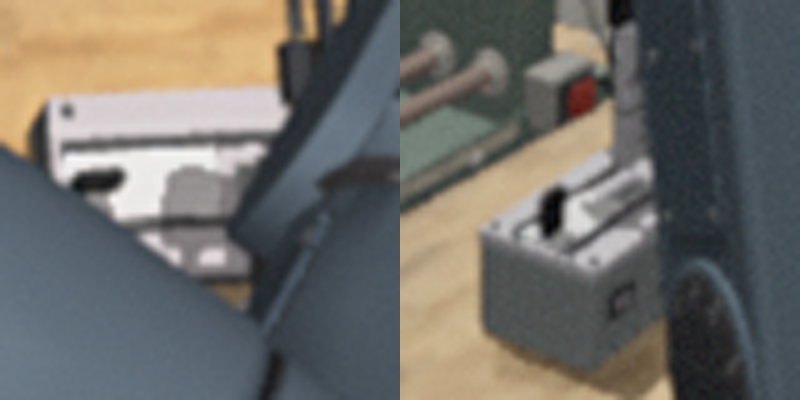

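The arm hides the slot in both views, except for the holder's left edge over the plate at crop (625,100). I'll go by force feedback and lower in small steps.

tcp_steps(motion=[1, -0.5, 3, 0.025, 0.025, -0.025, 0, 1, -0.5, 7, 0.025, 0.025, -0.025, 0, 1, -0.5, 10, 0.025, 0.025, -0.025, 0, 1, -0.5, 13, 0.025, 0.025, -0.025, 0, 1, -0.5, 14.5, 0.025, 0.025, -0.025, 0, 1, -0.5, 14.5, 0.025, 0.025, -0.025, 0, 1, -0.5, 14.5, 0.025, 0.025, -0.025, 0])

```text
time_s: 12.05
position: [0.4935, -0.226, 0.1605]
tcp_rot: [[-0.035, 0.999, -0.001], [0.999, 0.035, 0.001], [0.001, -0.001, -1.0]]
force: [0.3, -0.3, -4.3]
opening: 0.159
grasp_force: 29.9
```

```bash
python3 -c "
from h import *
go(494,-225.5,155,92.0)"
```

```text
t 12.05 pos [ 493.5 -226.   160.5] yaw 91.98 F [ 0.3 -0.3 -4.3] M [ 0.02 -0.09  0.01] op 0.159 g 29.9
row [0.0005 0.0005 0.0055] [-0.05 -0.05 -0.02]
```

tcp_steps(motion=[0, 0, 1, 0, 0, 0, 0, 0, 0, 2, 0, 0, 0, 0, 0, 0, 3, 0, 0, 0, 0, 0, 0, 4, 0, 0, 0, 0, 0, 0, 4, 0, 0, 0, 0])

```text
time_s: 12.55
position: [0.4934, -0.2258, 0.1564]
tcp_rot: [[-0.035, 0.999, -0.001], [0.999, 0.035, 0.001], [0.001, -0.001, -1.0]]
force: [-0.6, 0.1, -3.0]
opening: 0.163
grasp_force: 29.9
```

```bash
python3 -c "
from h import *
go(494,-225.5,155,92.0)"
```

```text
t 12.55 pos [ 493.4 -225.8  156.4] yaw 91.99 F [-0.6  0.1 -3. ] M [-0.03 -0.16 -0.01] op 0.163 g 29.9
row [0.0003 0.0006 0.0014] [-0.07 -0.06 -0.01]
```

tcp_steps(motion=[0, 0, 1, 0, 0, 0, 0, 0, 0, 2, 0, 0, 0, 0, 0, 0, 3, 0, 0, 0, 0, 0, 0, 3, 0, 0, 0, 0])

```text
time_s: 12.95
position: [0.4934, -0.2259, 0.1534]
tcp_rot: [[-0.035, 0.999, -0.001], [0.999, 0.035, 0.001], [0.001, -0.001, -1.0]]
force: [-0.0, -0.6, -2.8]
opening: 0.158
grasp_force: 29.9
```

```bash
python3 -c "
from h import *
go(494,-225.5,155,92.0)"
```

```text
t 12.95 pos [ 493.4 -225.9  153.4] yaw 91.98 F [-0.  -0.6 -2.8] M [-0.01 -0.1  -0.03] op 0.158 g 29.9
row [ 0.0003  0.0006 -0.0016] [-0.06 -0.06 -0.02]
```

tcp_steps(motion=[0, 0, 1, 0, 0, 0, 0, 0, 0, 2, 0, 0, 0, 0, 0, 0, 2, 0, 0, 0, 0])

```text
time_s: 13.25
position: [0.4934, -0.2256, 0.1514]
tcp_rot: [[-0.035, 0.999, -0.001], [0.999, 0.035, 0.001], [0.001, -0.001, -1.0]]
force: [0.6, 0.5, -2.3]
opening: 0.16
grasp_force: 29.9
```

```bash
python3 -c "
from h import *
go(494,-225.5,155,92.0)"
```

```text
t 13.25 pos [ 493.4 -225.6  151.4] yaw 91.98 F [ 0.6  0.5 -2.3] M [ 0.14 -0.12  0.  ] op 0.16 g 29.9
row [ 0.0001  0.0006 -0.0036] [-0.05 -0.08 -0.02]
```

Scaled: 0.001 m is 1.

tcp_steps(motion=[0, 0, 1, 0, 0, 0, 0, 0, 0, 1, 0, 0, 0, 0])

```text
time_s: 13.45
position: [0.4935, -0.2254, 0.1505]
tcp_rot: [[-0.035, 0.999, -0.001], [0.999, 0.035, 0.002], [0.002, -0.001, -1.0]]
force: [-0.1, 2.1, -2.3]
opening: 0.161
grasp_force: 29.9
```

```bash
python3 -c "
from h import *
go(494,-225.5,155,92.0)"
```

```text
t 13.45 pos [ 493.5 -225.4  150.5] yaw 91.98 F [-0.1  2.1 -2.3] M [ 0.49 -0.21  0.01] op 0.161 g 29.9
row [-0.0001  0.0005 -0.0045] [-0.05 -0.09 -0.02]
```

tcp_steps(motion=[0, 0, 1, 0, 0, 0, 0, 0, 0, 1, 0, 0, 0, 0])

```text
time_s: 13.65
position: [0.4934, -0.2253, 0.1493]
tcp_rot: [[-0.034, 0.999, -0.001], [0.999, 0.034, 0.002], [0.002, -0.001, -1.0]]
force: [0.5, 2.8, -2.4]
opening: 0.157
grasp_force: 29.9
```

```bash
python3 -c "
from h import *
go(494,-225.5,155,92.0)"
```

```text
t 13.65 pos [ 493.4 -225.3  149.3] yaw 91.98 F [ 0.5  2.8 -2.4] M [ 0.77 -0.25  0.01] op 0.157 g 29.9
row [-0.0002  0.0006 -0.0057] [-0.06 -0.12 -0.02]
```

tcp_steps(motion=[0, 0, 1, 0, 0, 0, 0, 0, 0, 1, 0, 0, 0, 0])

```text
time_s: 13.85
position: [0.4932, -0.2253, 0.1482]
tcp_rot: [[-0.035, 0.999, -0.002], [0.999, 0.035, 0.002], [0.002, -0.001, -1.0]]
force: [0.7, 4.0, -2.6]
opening: 0.155
grasp_force: 29.9
```

```bash
python3 -c "
from h import *
go(494,-225.5,155,92.0)"
```

```text
t 13.85 pos [ 493.2 -225.3  148.2] yaw 91.98 F [ 0.7  4.  -2.6] M [ 0.86 -0.19 -0.04] op 0.155 g 29.9
row [-0.0002  0.0007 -0.0068] [-0.08 -0.11 -0.02]
```

Scaled: 0.001 m is 1, 0.0006 m is 0.6.

tcp_steps(motion=[0.6, 0, 0, 0, 0, 0, 0, 1, 0, 0, 0, 0, 0, 0, 1, 0, 0, 0, 0, 0, 0])

```text
time_s: 14.15
position: [0.4932, -0.225, 0.1482]
tcp_rot: [[-0.035, 0.999, -0.001], [0.999, 0.035, 0.001], [0.001, -0.001, -1.0]]
force: [0.0, 2.7, -4.3]
opening: 0.159
grasp_force: 29.9
```

```bash
python3 -c "
from h import *
go(494,-225.5,155,92.0)"
```

```text
t 14.15 pos [ 493.2 -225.   148.2] yaw 92.0 F [ 0.   2.7 -4.3] M [ 0.51 -0.09  0.01] op 0.159 g 29.9
row [-0.0005  0.0007 -0.0068] [-0.08 -0.04 -0.  ]
```

tcp_steps(motion=[0.5, 0, 0, 0, 0, 0, 0, 0.5, 0, 0, 0, 0, 0, 0])

```text
time_s: 14.35
position: [0.4934, -0.2249, 0.1486]
tcp_rot: [[-0.035, 0.999, -0.001], [0.999, 0.035, -0.0], [-0.0, -0.001, -1.0]]
force: [-1.1, 1.6, -3.9]
opening: 0.16
grasp_force: 29.9
```

```bash
python3 -c "
from h import *
go(494,-225.5,155,92.0)"
```

```text
t 14.35 pos [ 493.4 -224.9  148.6] yaw 92.0 F [-1.1  1.6 -3.9] M [ 0.22 -0.01  0.  ] op 0.16 g 29.9
row [-0.0007  0.0006 -0.0064] [-0.05  0.   -0.  ]
```

Scaled: 0.0013 m is 1.3, 0.0005 m is 0.5.

tcp_steps(motion=[0.5, 0, 0, 0, 0, 0, 0, 1.3, 0, 0, 0, 0, 0, 0, 1.3, 0, 0, 0, 0, 0, 0])

```text
time_s: 14.65
position: [0.4937, -0.2236, 0.1488]
tcp_rot: [[-0.035, 0.999, -0.0], [0.999, 0.035, -0.0], [-0.0, -0.0, -1.0]]
force: [0.3, -0.6, -3.1]
opening: 0.159
grasp_force: 29.9
```

```bash
python3 -c "
from h import *
go(494,-225.5,155,92.0)"
```

```text
t 14.65 pos [ 493.7 -223.6  148.8] yaw 92.0 F [ 0.3 -0.6 -3.1] M [ 0.04 -0.09  0.02] op 0.159 g 29.9
row [-0.0019  0.0002 -0.0062] [-0.    0.02 -0.  ]
```

tcp_steps(motion=[0, 0, 1, 0, 0, 0, 0, 0, 0, 2, 0, 0, 0, 0, 0, 0, 3, 0, 0, 0, 0, 0, 0, 3, 0, 0, 0, 0])

```text
time_s: 15.05
position: [0.4933, -0.2231, 0.1454]
tcp_rot: [[-0.035, 0.999, -0.001], [0.999, 0.035, 0.001], [0.001, -0.001, -1.0]]
force: [-0.0, 0.0, -3.2]
opening: 0.156
grasp_force: 29.9
```

```bash
python3 -c "
from h import *
go(494,-225.5,155,92.0)"
```

```text
t 15.05 pos [ 493.3 -223.1  145.4] yaw 91.99 F [-0.   0.  -3.2] M [-0.02 -0.08 -0.07] op 0.156 g 29.9
row [-0.0024  0.0006 -0.0096] [-0.06 -0.05 -0.01]
```

Scaled: 0.008 m is 8, 0.006 m is 6.

tcp_steps(motion=[0, 0, 2, 0, 0, 0, 0, 0, 0, 4, 0, 0, 0, 0, 0, 0, 6, 0, 0, 0, 0, 0, 0, 8, 0, 0, 0, 0, 0, 0, 8, 0, 0, 0, 0])

```text
time_s: 15.55
position: [0.4932, -0.223, 0.1372]
tcp_rot: [[-0.035, 0.999, -0.002], [0.999, 0.035, 0.001], [0.001, -0.001, -1.0]]
force: [-0.1, -0.3, -2.9]
opening: 0.157
grasp_force: 29.9
```

```bash
python3 -c "
from h import *
go(493.5,-223.4,108,92.0)"
```

```text
t 15.55 pos [ 493.2 -223.   137.2] yaw 91.99 F [-0.1 -0.3 -2.9] M [-0.06 -0.1  -0.03] op 0.157 g 29.9
row [-0.0005  0.0004  0.0292] [-0.08 -0.07 -0.01]
```

Scaled: 0.01 m is 10, 0.008 m is 8.

tcp_steps(motion=[0, 0, 2, 0, 0, 0, 0, 0, 0, 5, 0, 0, 0, 0, 0, 0, 8, 0, 0, 0, 0, 0, 0, 10, 0, 0, 0, 0, 0, 0, 10, 0, 0, 0, 0])

```text
time_s: 16.05
position: [0.4932, -0.223, 0.1271]
tcp_rot: [[-0.035, 0.999, -0.001], [0.999, 0.035, 0.001], [0.001, -0.001, -1.0]]
force: [0.1, -0.3, -3.6]
opening: 0.157
grasp_force: 29.9
```

```bash
python3 -c "
from h import *
go(493.5,-223.4,108,92.0)"
```

```text
t 16.05 pos [ 493.2 -223.   127.1] yaw 91.98 F [ 0.1 -0.3 -3.6] M [-0.   -0.03  0.05] op 0.157 g 29.9
row [-0.0005  0.0004  0.0191] [-0.08 -0.07 -0.02]
```

tcp_steps(motion=[0, 0, 2, 0, 0, 0, 0, 0, 0, 5, 0, 0, 0, 0, 0, 0, 8, 0, 0, 0, 0, 0, 0, 10, 0, 0, 0, 0, 0, 0, 10, 0, 0, 0, 0])

```text
time_s: 16.55
position: [0.4932, -0.223, 0.1171]
tcp_rot: [[-0.035, 0.999, -0.001], [0.999, 0.035, 0.001], [0.001, -0.001, -1.0]]
force: [-0.1, 0.2, -3.5]
opening: 0.159
grasp_force: 29.9
```

```bash
python3 -c "
from h import *
go(493.5,-223.4,108,92.0)"
```

```text
t 16.55 pos [ 493.2 -223.   117.1] yaw 91.98 F [-0.1  0.2 -3.5] M [-0.02 -0.09  0.01] op 0.159 g 29.9
row [-0.0005  0.0003  0.0091] [-0.08 -0.07 -0.02]
```

Scaled: 0.005 m is 5, 0.004 m is 4.

tcp_steps(motion=[0, 0, 2, 0, 0, 0, 0, 0, 0, 4, 0, 0, 0, 0, 0, 0, 5, 0, 0, 0, 0, 0, 0, 5, 0, 0, 0, 0, 0, 0, 5, 0, 0, 0, 0])

```text
time_s: 17.05
position: [0.4934, -0.2231, 0.1126]
tcp_rot: [[-0.035, 0.999, -0.001], [0.999, 0.035, 0.001], [0.001, -0.001, -1.0]]
force: [-0.3, -0.2, -3.6]
opening: 0.157
grasp_force: 29.9
```

```bash
python3 - <<'E'
from h import *
go(493.5,-223.4,108,92.0)
from rig import capture
s=np.mean([capture("scene")["color"].astype(float) for i in range(6)],0).astype(np.uint8);S=capture("scene");S["color"]=s
np.savez("pics/s3.npz",**S);crop(S,360,140,70,55,10,"pics/v3.png")
c,n=np.cos(np.radians(2)),np.sin(np.radians(2))
for x,y in((-7,20),(7,20),(-7,-20)):
  for z in (85,90,145): print(x,y,z,(proj(S,[(493.4+c*x-n*y)/1e3,(-223.5+n*x+c*y)/1e3,z/1e3])-[360,140])*10)
E
```

```text
t 17.05 pos [ 493.4 -223.1  112.6] yaw 91.98 F [-0.3 -0.2 -3.6] M [-0.   -0.1   0.04] op 0.157 g 29.9
row [-0.0003  0.0001  0.0046] [-0.04 -0.04 -0.02]
-7 20 85 [[192.36148028 396.99089755]]
-7 20 90 [[192.97931461 384.90935586]]
-7 20 145 [[199.93674253 248.92939844]]
7 20 85 [[160.37539066 386.27037544]]
7 20 90 [[160.92945822 374.24016825]]
7 20 145 [[167.16807545 238.8563393 ]]
-7 -20 85 [[251.39626749 357.37892365]]
-7 -20 90 [[252.11197184 345.45578525]]
-7 -20 145 [[260.1677113  211.31744706]]
```

View pics/v3.png

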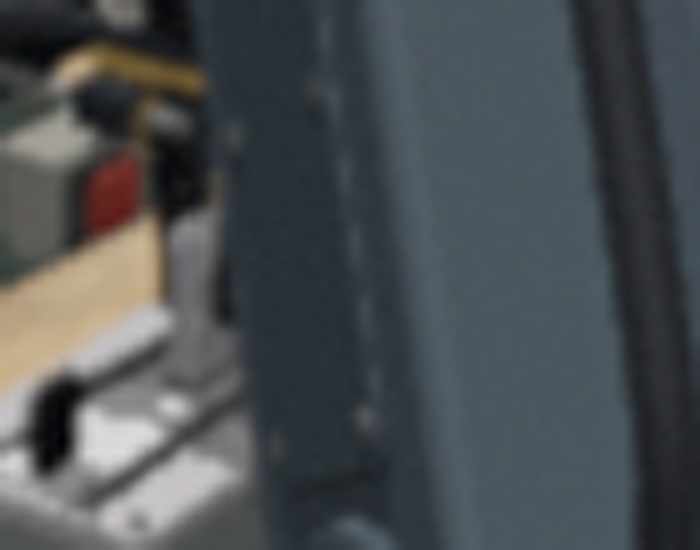

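The holder's left faces show at crop (165–215, 220–385), running into the plate. I'll profile them to find the ring.

```bash
python3 - <<'E'
from h import *
S=dict(np.load("pics/s3.npz"));g=cv2.cvtColor(S["color"],6).astype(np.float32)
c,n=np.cos(np.radians(2)),np.sin(np.radians(2))
def W(x,y,z): return [(493.4+c*x-n*y)/1e3,(-223.1+n*x+c*y)/1e3,z/1e3]
for z in np.arange(160,74,-2.):
    P=proj(S,[W(-3,20,z),W(0,20,z),W(3,20,z),W(-7,16,z),W(-7,11,z),W(-7,6,z)]).astype(np.float32)
    v=cv2.remap(g,P[:,:1].copy(),P[:,1:].copy(),1).ravel();print(z,v.round().astype(int))
E
```

```text
160.0 [81 59 38 91 75 61]
158.0 [99 82 57 97 80 63]
156.0 [116 106  82 100  81  64]
154.0 [124 122 107 103  81  64]
152.0 [126 126 115 104  81  63]
150.0 [122 127 123 103  81  61]
148.0 [116 121 121 101  80  60]
146.0 [112 116 118  98  80  59]
144.0 [109 112 112  95  78  58]
142.0 [108 109 106  92  75  56]
140.0 [109 108 103  90  71  54]
138.0 [108 107 101  87  67  50]
136.0 [107 107 100  83  63  46]
134.0 [106 107 100  79  60  43]
132.0 [104 106  99  76  57  41]
130.0 [104 106  98  76  54  39]
128.0 [104 106  98  77  52  38]
126.0 [104 106  97  78  54  38]
124.0 [104 105  99  79  54  40]
122.0 [107 105 101  81  55  39]
120.0 [110 107 108  85  58  38]
118.0 [111 108 117  89  61  39]
116.0 [111 108 119  95  67  40]
114.0 [109 108 121  96  76  47]
112.0 [108 108 116  97  84  59]
110.0 [107 107 109  96  91  71]
108.0 [105 106 105  96  95  84]
106.0 [105 105 101  96  97  92]
104.0 [105 105 101  98  98  96]
102.0 [105 105 102  99  98  97]
100.0 [106 106 103  98  97  96]
98.0 [104 106 104  95  95  95]
96.0 [100 101 100  91  92  91]
94.0 [95 96 94 87 87 89]
92.0 [88 90 90 85 85 86]
90.0 [91 85 87 85 88 86]
88.0 [107 106 100  94  92  94]
86.0 [122 128 127 100  98  99]
84.0 [139 150 154 101 102 101]
82.0 [151 173 179 100  94 102]
80.0 [146 171 191  92  87  89]
78.0 [136 162 178  83  78  77]
76.0 [114 142 164  75  68  71]
```

The ring shows as a dark dip about 5 to 5.5 mm above the plate, and dead reckoning says 4.6 mm. I'll lower it 4.8 mm.

The manual's scale: shifts go in mm and turns go in units of 4 degrees. Converting my numbers, 0.0048 m is 4.8, 0.0043 m is 4.3.

tcp_steps(motion=[0, 0, 1, 0, 0, 0, 0, 0, 0, 3, 0, 0, 0, 0, 0, 0, 4.3, 0, 0, 0, 0, 0, 0, 4.8, 0, 0, 0, 0, 0, 0, 4.8, 0, 0, 0, 0, 0, 0, 4.8, 0, 0, 0, 0, 0, 0, 4.8, 0, 0, 0, 0])

```text
time_s: 18.1
position: [0.4934, -0.2231, 0.1078]
tcp_rot: [[-0.035, 0.999, -0.001], [0.999, 0.035, 0.001], [0.001, -0.001, -1.0]]
force: [-0.4, -0.2, -2.4]
opening: 0.158
grasp_force: 29.9
```

```bash
python3 - <<'E'
from h import *
go(493.5,-223.4,108,92.0)
from rig import capture
g=np.mean([cv2.cvtColor(capture("scene")["color"],6).astype(np.float32) for i in range(6)],0);S=capture("scene")
c,n=np.cos(np.radians(2)),np.sin(np.radians(2))
def W(x,y,z): return [(493.4+c*x-n*y)/1e3,(-223.1+n*x+c*y)/1e3,z/1e3]
for z in np.arange(104,76,-2.):
    P=proj(S,[W(-3,20,z),W(0,20,z),W(3,20,z),W(-7,16,z),W(-7,11,z),W(-7,6,z)]).astype(np.float32)
    v=cv2.remap(g,P[:,:1].copy(),P[:,1:].copy(),1).ravel();print(z,v.round().astype(int))
t=capture("top");crop(t,220,130,130,130,4,"pics/x.png")
for k in lsat(t,220,150,80,80)[:1]: print("wide",rect(onz(t,k,.12)))
E
```

```text
t 18.1 pos [ 493.4 -223.1  107.8] yaw 91.99 F [-0.4 -0.2 -2.4] M [ 0.01 -0.11 -0.01] op 0.158 g 29.9
row [-0.0003  0.0001 -0.0002] [-0.04 -0.04 -0.01]
104.0 [104 105 101  94  90  75]
102.0 [105 105 103  95  94  85]
100.0 [105 106 104  98  96  92]
98.0 [106 106 106 100  98  96]
96.0 [106 106 106 101  99  97]
94.0 [105 106 106 101  98  97]
92.0 [102 103 104 100  97  94]
90.0 [101 101 102  98  98  93]
88.0 [101 105 106  95  98  95]
86.0 [107 110 115  93  97  97]
84.0 [121 127 130  93  96  97]
82.0 [132 144 149  92  88  97]
80.0 [133 146 160  87  81  86]
78.0 [129 144 154  83  76  75]
wide [543.3 179.3  63.6  15.7 -14.7]
```

```bash
python3 -c "
from rig import bot
print(bot.hand_in())"
```

```text
the job is handed in; nothing more can be done
None
```

I handed the job in at about 18 s. The shutter is at its open stop, and the narrow holder is upright in the slot, still gripped, with its ring line level with the guard plate to within about 1 mm. The wide holder hasn't moved; I didn't re-measure the other loose items.

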